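# Reset the tripped vacuum pump of the filtration bench

### The arm

A 6-joint arm with a two-finger parallel gripper is mounted at the origin on the work surface. World frame = base frame: x ahead of the robot, y to its left, z up, the work surface at z = 0. Lengths are in mm, angles in rad, forces in N, time in s.
With the tool pointing down it reaches from about 350 to 775 mm from the base axis. Payload 7.3 kg.
Tool frame: the origin (TCP) lies at the very end of the fingers, on their centre line; the grasp point (between the pads) lies 19 mm behind it; z points along the fingers, y is the line along which they close (so a half turn about z gives the same grasp; the last joint's range is limited). The gripper opens to 92 mm and grips with 3 to 60 N. Pads are 19 mm wide; open, the fingers measure 130 mm over their backs; the gripper's body (75 mm by 190 mm) begins 47 mm behind the grasp point.
Start: joints at [-1.247, 0.342, 1.524, -0, 1.275, -0.146], TCP at [237.696, -468.13, 226.741] pointing down, gripper open.
Joint ranges: [-2.53, 2.53], [-0.77, 2.02], [0.04, 2.7], [-1, 4.14], [0.28, 2.66], [-3.11, 3.11]. Speed limits (rad/s): [2.57, 2.57, 3.14, 3.14, 3.14, 3.14].

### API

Orientations are given as [roll, pitch, yaw] about the fixed x, y, z axes, in that order (R = Rz(yaw) Ry(pitch) Rx(roll)).
In Python, from plant import bot gives the robot as it stands.
- The arm moves only by the tool apply_moves, never from a script. Its argument "motion" is text: rows parted by semicolons, each of 4 numbers parted by spaces: the shift along the tool's x, y, z in m, then the turn about the tool's z in degrees. A call has 1 to 8 rows; each row shifts and turns the commanded pose from where the row before left it, along the tool's axes as they then stand; what a row does not reach is not made up. A row lasts 1/8 s, in which the tool goes at most 62.5 mm and 10.7 degrees, less where a joint would pass 70% of its speed; a pose out of reach is approached as far as the arm can. A call with a gripper value outside its range is refused whole. "fingers" is the opening, from -1 (shut) to 1 (fully open), set as the call begins (left out, the last holds). The fingers move at their own pace and stop on an object; the grip force is fixed at half the most. Time passes only in rows, so rows that do not move let the fingers close. It gives the time, the measured TCP pose, the force, the opening and the grip force at its end, in the units of the state.
- bot.get_obs(): the state, without advancing time (a new reading comes with each control period).
- bot.capture(name): name is "scene" or "top" or "wrist"; returns a dict with "img" (384x512x3 uint8, blue, green, red), "range_z" (384x512 float32, mm along the optical axis (not along the pixel's ray), 0 where there is no reading), "fx", "fy", "cx", "cy" (pixels), "world_from_camera" (4x4, takes a point from camera to world coordinates); the wrist camera has in their place "mount" (4x4, takes a point from camera to tool coordinates, whose origin is the TCP and whose axes are the flange's). Camera axes: x right, y down, z forward; pixel columns grow to the right and rows downward; lengths in mm; the calibration is good to about 2 mm. A picture is of the moment at which its call begins: read the wrist's pose just before it.
- bot.close_job(): hands the job in; it is judged then, once.
Trained networks look in a picture, given as the dict that the camera call returned (one of the last four; its "shot" number tells which), for a name from the list of things; names that differ only in an ending like _2 or _b are one class to them, and where a whole thing is asked for, a point or a joint stands for the part that bears it (a point fixed in the world has none). Each returns a list of dicts, best first, with "p" (0 to 1); they miss things now and then, are a little off and sometimes report something else, mostly with a low value. They report only what shows in the picture. A call takes as long as a camera call.
- bot.cut_out(picture, thing): "pixels" (384x512 bool, what is visible of it) and "point" ([column, row] in pixels, amid what is visible of it).
The state is a dict: "time": time; "joint_positions": joint angles; "dq": joint speeds; "tau": joint torques, N m; "tool_pos": TCP position; "tcp_rot": TCP orientation; "contact_force": force on the tool from outside, world axes, zero at the start; "moment": the same for the moment, N m; "grip_width": finger opening in mm; "finger_force": force on a finger pad.
Only numpy, scipy, OpenCV 4.12 (cv2) and the standard library are available. Lean on these libraries where they do the work, as an engineer would, in place of code of your own. Each camera call takes 0.05 s, during which the arm holds its last target. There are 200 camera calls.

### The job

The vacuum pump on the bench has tripped its breaker: with a fingertip, push the clear splash cover aside by its yellow tab, reach down into the well underneath and press the sunken red reset key fully home so that it stays in, then push the cover back until it covers the whole well again. Do not lift, tip or shove the pump, and leave the other things on the bench where they stand.

Things in the scene. Friction and masses are not known exactly. Their poses are not given: they have to be found in the camera images.
- pump: diaphragm vacuum pump, loose on rubber feet, 3.4 kg, 210 x 280 mm in plan: blue housing, level grey deck 120 mm high, aluminium head with two hose barbs at its left end, black carrying handle along the deck's rear edge (93 mm behind the origin, 148 mm high; knob and switch on the deck: 131 mm). Origin under the pump at bench height; its x points from front to rear, y to its left, z up
- well_mouth (a point): centre of the mouth of the round reset well, level with the deck (120 mm above the bench), 35 mm in front of and 60 mm to the right of the pump's origin (-35, -60 mm in the pump's x, y); axes as the pump's. The well is vertical, straight-walled, 50 mm in inner diameter; its floor is 32 mm below the mouth
- key_top (a point): centre of the top face of the red reset key at the bottom of the well, a cylinder 32 mm in diameter on the well's axis. Tripped, its top is 22 mm below the well's mouth; pressed home, 30 mm below.
- reset_key (a joint): travel of the reset key in m: 0 tripped (up), grows as it is pressed down, 0.008 fully home at a hard stop. It resists with about 3 N of friction all the way, has no return spring, and stays where it is pushed.
- cover_pivot (a point): axis of the vertical pivot screw of the splash cover, at deck height (120 mm), 45 mm behind the centre of the well (in the pump's +x); axes as the pump's
- cover_tab (a point): centre of the yellow tab on the cover: upright, 22 mm long (along the line from the pivot), 6 mm thick, 64 mm from the pivot axis, from 126 to 143 mm above the bench; push it from either side. The cover is a level clear plate with a yellow rim, 122 to 126 mm above the bench, a disc of 68 mm diameter centred 45 mm from the pivot. The axes turn with the cover; -x points from pivot to tab
- splash_cover (a joint): angle of the cover in rad: 0 covers the well (a stop); grows as it swings to the pump's left, clockwise seen from above (the tab goes from the pump's -x side of the pivot towards its +y side); stop at 1.75. From about 1.2 a fingertip passes it into the well; within 0.2 it covers the whole well. Light friction, about 0.5 N at the tab; it stays where it is left and may start ajar
- wash_bottle: small white wash bottle with a blue cap and bent nozzle, 52 mm across, 148 mm tall; loose; stands beside the pump. Origin: centre of its underside
- sample_jar: sample jar with a red cap, 60 mm across, 85 mm tall; loose; stands beside the pump. Origin: centre of its underside
- funnel_cup: grey filter-funnel cup standing on its wide rim, stem up, 80 mm across, 100 mm tall; loose; stands beside the pump. Origin: centre of its underside
- forceps: steel forceps lying flat on the bench in front of the pump, 122 mm long, 6 mm high; loose. Origin: centre of its underside
- cylinder: glass measuring cylinder with a blue foot, foot 76 mm across, 226 mm tall; loose; on the left of the bench. Origin: centre of its underside
- media_bottle: glass bottle with a blue screw cap, 86 mm across, 176 mm tall; loose; on the left of the bench. Origin: centre of its underside
- petri_dish: clear lidded dish, 91 mm across, 16 mm high; loose; on the right of the bench, near the robot. Origin: centre of its underside

How it is judged (in metres and radians):
On the way, in this order (a step that is already met when the one before it is completed fails the run):
1. the splash cover is swung clear of the well (past 1.1 rad) (value of joint splash_cover above 1.1 rad), for 0.1 s.
2. the reset key is pressed home (past 6.5 mm) (value of joint reset_key above 0.0065 m), for 0.1 s.
At the end, for the whole second after the job is handed in: The reset key stays in (more than 6.5 of its 8 mm), the splash cover is back within 0.2 rad of shut, so that it covers the whole well, and the pump stands flat within 25 mm of where it stood (value of joint reset_key above 0.0065 m and value of joint splash_cover below 0.2 rad and height (world z) of pump below 0.006 m and angle between pump's own z axis and vertical below 0.05 rad and distance of pump from where it was at the start of the episode below 0.025 m); the robot touches nothing.
It fails at once if the pump is lifted, tipped or shoved (raised 12 mm, tilted 0.12 rad or moved 25 mm) (height (world z) of pump above 0.012 m or angle between pump's own z axis and vertical above 0.12 rad or distance of pump from where it was at the start of the episode above 0.025 m).
It fails at once if any of the other loose things on the bench is lifted, moved more than 30 mm or tipped over (distance of any of wash_bottle, sample_jar, funnel_cup, forceps, cylinder, media_bottle, petri_dish from where it was at the start of the episode above 0.03 m or angle between any of wash_bottle, sample_jar, funnel_cup, forceps, cylinder, media_bottle, petri_dish's own z axis and vertical above 0.4 rad).
It also fails if it takes over 64 s, if anything falls off the work surface, if the arm or the gripper's body presses on something with over 40 N, if the wrist force passes 120 N, or if a joint passes its speed limit or range.

## Working session

There is one attempt and no reset: what is moved stays moved. The work goes in short steps, Python scripts to look and compute and a tool call to move; the robot and the scene stay as the last step left them, time stands still between calls to the robot, and variables do not carry over. Pictures are saved under pics/ and viewed, at most 10 in all, crops included, and the job is handed in when it is done.

Besides the shell and the picture viewer there is one more tool, called as name(argument=value, ...) on one line, values as JSON. apply_moves: Moves the arm, as the interface text tells. Its arguments: {"type":"object","properties":{"motion":{"type":"string"},"fingers":{"type":"number"}},"required":["motion"]}

```bash
mkdir -p pics; cat > h.py <<'E'
import numpy as np, cv2
from plant import bot
def pts(c,m=None):
    z=c["range_z"]; m=(z>0) if m is None else (m&(z>0))
    v,u=np.nonzero(m); d=z[v,u]
    P=np.stack([(u-c["cx"])/c["fx"]*d,(v-c["cy"])/c["fy"]*d,d,np.ones_like(d)])
    return (c["world_from_camera"]@P)[:3].T
E
python3 - <<'E'
from h import *
o=bot.get_obs(); print(o["tool_pos"],o["tcp_rot"],o["grip_width"],o["time"])
a=bot.capture("top"); b=bot.capture("scene")
cv2.imwrite("pics/top.png",a["img"]); cv2.imwrite("pics/scene.png",b["img"])
for n in ["pump","cover_tab","well_mouth","key_top","splash_cover","wash_bottle","sample_jar","funnel_cup","forceps"]:
    for nm,c in(("top",a),("scene",b)):
        r=bot.cut_out(c,n)
        if r:
            m=r[0]["pixels"]; p=pts(c,m)
            print(n,nm,round(r[0]["p"],2),r[0]["point"],m.sum(),np.median(p,0).round(),p.min(0).round(),p.max(0).round())
E
```

```text
[ 237.55106943 -467.68415273  226.0369509 ] [-3.13999525e+00 -2.39447364e-04  4.69803494e-01] 92.0232758065343 0.0
pump top 0.72 [213.3, 171.9] 5164 [569. 132. 116.] [443. -23.  -6.] [734. 299. 155.]
pump scene 0.65 [300.8, 173.6] 258 [472. 289.  74.] [395. 214.  -7.] [541. 396. 138.]
cover_tab top 0.8 [231.6, 171.8] 371 [561.  83. 126.] [524.  54. 115.] [612. 115. 148.]
cover_tab scene 0.56 [278.5, 201.9] 268 [562.  81. 124.] [517.  50. 116.] [611. 117. 144.]
well_mouth top 0.63 [212.4, 170.1] 5105 [568. 132. 117.] [446. -23.  -6.] [734. 302. 155.]
well_mouth scene 0.9 [294.3, 216.0] 3817 [612.  74. 114.] [395. -33.  -6.] [724. 339. 150.]
key_top scene 0.18 [346.6, 150.5] 548 [552. 474.  97.] [383. 446.  -1.] [587. 737. 227.]
splash_cover top 0.93 [228.6, 170.0] 434 [562.  83. 126.] [524.  48.  84.] [612. 116. 148.]
splash_cover scene 0.61 [281.6, 201.6] 239 [563.  81. 125.] [529.  50. 118.] [611. 117. 144.]
wash_bottle top 0.83 [265.2, 138.9] 252 [663. -34.  83.] [648. -62.  -4.] [700.  -4. 151.]
wash_bottle scene 0.62 [281.7, 252.2] 331 [686. -49.  71.] [658. -65.   4.] [702. -18. 130.]
sample_jar top 0.72 [160.9, 206.0] 309 [464. 293.  83.] [438. 269.  -7.] [509. 342.  93.]
sample_jar scene 0.49 [297.6, 173.2] 214 [472. 289.  76.] [387. 225.  -3.] [532. 354. 138.]
funnel_cup top 0.81 [155.5, 175.5] 437 [556. 335.  63.] [527. 304.   1.] [597. 377. 107.]
funnel_cup scene 0.55 [326.7, 183.9] 388 [577. 325.  51.] [500. 300.  -4.] [603. 430. 104.]
forceps top 0.59 [235.1, 219.5] 82 [423.  66.   5.] [416.  29.  -6.] [428. 114.  14.]
```

```bash
python3 - <<'E'
from h import *
a=cv2.imread("pics/top.png")[100:250,120:320]; cv2.imwrite("pics/topc.png",cv2.resize(a,(800,600),interpolation=cv2.INTER_CUBIC))
c=bot.capture("top"); z=np.zeros((384,512),bool); 
r=bot.cut_out(c,"pump")[0]["pixels"]; p=pts(c,r); 
d=p[(abs(p[:,2]-120)<8)]; print(len(d),cv2.minAreaRect(d[:,:2].astype(np.float32)))
rr=p[p[:,2]>80]; print(cv2.minAreaRect(rr[:,:2].astype(np.float32)))
hh=p[p[:,2]>138]; print("handle",cv2.minAreaRect(hh[:,:2].astype(np.float32)))
# yellow
hsv=cv2.cvtColor(c["img"],cv2.COLOR_BGR2HSV); y=cv2.inRange(hsv,(20,100,80),(35,255,255))>0
z[130:215,150:290]=1; q=pts(c,y&z); print("yellow",len(q),np.median(q,0)); print(cv2.minEnclosingCircle(q[:,:2].astype(np.float32)))
t=q[q[:,2]>131]; print("tab",len(t),t.mean(0) if len(t) else 0, cv2.minAreaRect(t[:,:2].astype(np.float32)) if len(t) else 0)
E
```

```text
2542 ((581.1402587890625, 129.76528930664062), (197.6813507080078, 233.8180389404297), 18.125568389892578)
((580.0551147460938, 132.3336639404297), (198.50526428222656, 239.14451599121094), 18.408193588256836)
handle ((615.9235229492188, 139.16265869140625), (138.12991333007812, 190.87359619140625), 81.14629364013672)
yellow 32 [540.30067468  82.30158448 130.08237209]
((555.5635375976562, 72.28030395507812), 32.405418395996094)
tab 15 [538.14540932  82.01428579 141.64045055] ((535.9658813476562, 71.34550476074219), (31.94867515563965, 19.289974212646484), 81.43872833251953)
```

View pics/topc.png

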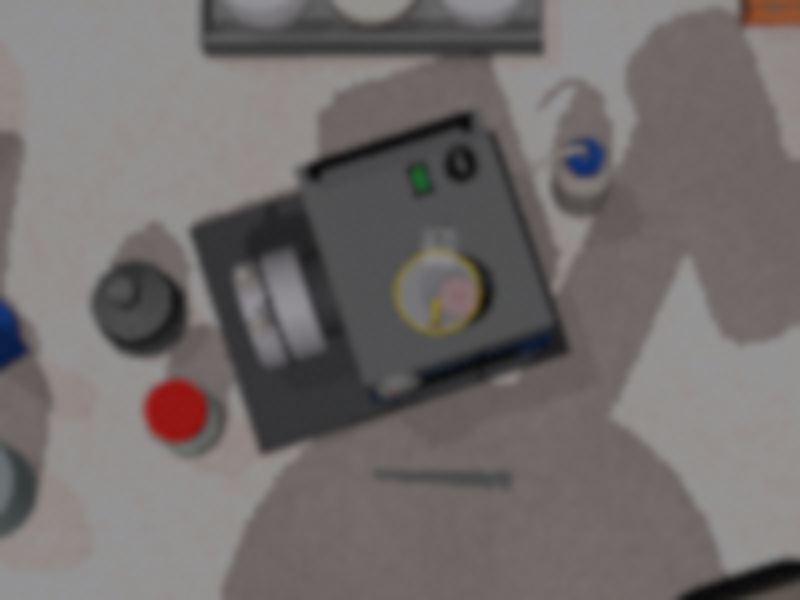

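The crop shows the cover's yellow rim centred at crop (438,292), with the tab at (436,315). The red key is seen through the cover at (458,295), so the cover is ajar. The pump is yawed about +18°. Next I'll get the geometry in pump coordinates and prepare a close look.

```bash
python3 - <<'E'
from h import *
c=bot.capture("top"); T=c["world_from_camera"]
def ray(cu,cv,z):
    u,v=120+(cu+.5)/4-.5,100+(cv+.5)/4-.5
    d=T[:3,:3]@[(u-c["cx"])/c["fx"],(v-c["cy"])/c["fy"],1]; o=T[:3,3]
    return (o+d*(z-o[2])/d[2])[:2].round(1)
for n,a in dict(cover=(438,292,124),tab=(436,315,136),key=(458,295,98),fr=(553,325,120),rr=(490,130,120),fl=(370,390,120),rl=(300,175,120),hl=(312,172,148),hr=(472,118,148),pivot=(440,240,126)).items(): print(n,ray(*a))
w=bot.capture("wrist"); print(w["mount"].round(3),w["fx"],T[:3,3])
E
```

```text
cover [559.1  82.8]
tab [537.9  83.8]
key [562.2  67.4]
fr [532.7  -9.5]
rr [695.1  41. ]
fl [480.2 136.9]
rl [657.5 195.6]
hl [652.1 182.9]
hr [696.6  55.2]
pivot [601.5  81.3]
[[ 1.00000e-03 -9.57000e-01 -2.90000e-01  7.81700e+01]
 [ 1.00000e+00  1.00000e-03  1.00000e-03  5.68000e-01]
 [-0.00000e+00 -2.90000e-01  9.57000e-01 -1.58055e+02]
 [ 0.00000e+00  0.00000e+00  0.00000e+00  1.00000e+00]] 297.4945060405128 [ 237.67430981   27.95786148 1617.97262184]
```

apply_moves(motion="0.04 -0.025 0 0;0.04 -0.025 0 0;0.04 -0.025 0 0;0.04 -0.025 0 0;0.04 -0.025 0 0;0.04 -0.025 0 0;0.04 -0.025 0 0;0.04 -0.025 0 0", fingers=-1)

```text
time: 2.2
tool_pos: [433.2, -143.6, 226.9]
tcp_rot: [3.141, -0.0, 0.47]
contact_force: [-0.1, 0.5, 0.8]
grip_width: 16.0
finger_force: 0.0
```

apply_moves(motion="0.04 -0.025 0 0;0.04 -0.025 0 0;0.04 -0.025 0 0;0.04 -0.025 0 0;0.04 -0.025 0 0;0 0 0 -10;0 0 0 -10;0 0 0 -10")

```text
time: 3.2
tool_pos: [554.2, 57.3, 226.5]
tcp_rot: [-3.141, 0.0, 1.0]
contact_force: [-0.3, 0.6, -0.4]
grip_width: 0.2
finger_force: 0.0
```

apply_moves(motion="0 0 0 -10;0 0 0 -10;0 0 0 -10;0 0 0 -3;0 0 0 0")

```text
time: 3.82
tool_pos: [554.2, 57.1, 226.7]
tcp_rot: [-3.142, 0.0, 1.569]
contact_force: [-0.5, 1.0, -0.1]
grip_width: 0.0
finger_force: 0.0
```

```bash
cat >> h.py <<'E'
from scipy.spatial.transform import Rotation as R
def wrist():
    o=bot.get_obs(); c=bot.capture("wrist"); W=np.eye(4)
    W[:3,:3]=R.from_euler("xyz",o["tcp_rot"]).as_matrix(); W[:3,3]=o["tool_pos"]
    c["world_from_camera"]=W@c["mount"]; return o,c
def ray(c,u,v,z):
    T=c["world_from_camera"]; d=T[:3,:3]@[(u-c["cx"])/c["fx"],(v-c["cy"])/c["fy"],1]; o=T[:3,3]
    return (o+d*(z-o[2])/d[2])[:2].round(1)
E
python3 - <<'E'
from h import *
o,c=wrist(); print(o["time"],o["tool_pos"],o["tcp_rot"],o["grip_width"])
cv2.imwrite("pics/w1.png",cv2.resize(c["img"],(800,600)))
np.savez("w1.npz",**{k:c[k] for k in("img","range_z","fx","fy","cx","cy","world_from_camera")})
for n in["cover_tab","key_top","splash_cover"]:
    for r in bot.cut_out(c,n)[:2]:
        p=pts(c,r["pixels"]); print(n,r["p"],r["point"],r["pixels"].sum(),np.median(p,0).round(1),p.min(0).round(),p.max(0).round())
hsv=cv2.cvtColor(c["img"],cv2.COLOR_BGR2HSV); y=cv2.inRange(hsv,(20,100,80),(35,255,255))>0
q=pts(c,y); q=q[(abs(q[:,0]-560)<70)&(abs(q[:,1]-75)<80)]
t=q[q[:,2]>133]; print(len(q),len(t),t.mean(0)); print(cv2.minAreaRect(t[:,:2].astype(np.float32)))
rim=q[q[:,2]<130]; print(cv2.minEnclosingCircle(rim[:,:2].astype(np.float32)))
E
```

```text
3.825 [554.22933444  57.07259104 226.67526772] [-3.14154980e+00  6.50036597e-05  1.56876093e+00] 0.02718496822659073
cover_tab 0.76 [263.9, 165.8] 5191 [561.1  85.2 126.2] [523.  45. 104.] [612. 117. 145.]
key_top 0.19 [290.7, 112.6] 51395 [587.  129.7 119.9] [440.   8.  -1.] [705. 243. 239.]
splash_cover 0.67 [260.0, 168.7] 5239 [560.6  85.1 126.1] [522.  50. 118.] [612. 117. 145.]
1140 429 [546.02530946  82.52333759 223.93477633]
((554.8802490234375, 83.9371566772461), (13.4580659866333, 62.10594177246094), 89.80854797363281)
((556.808349609375, 79.32950592041016), 37.8514404296875)
```

View pics/w1.png

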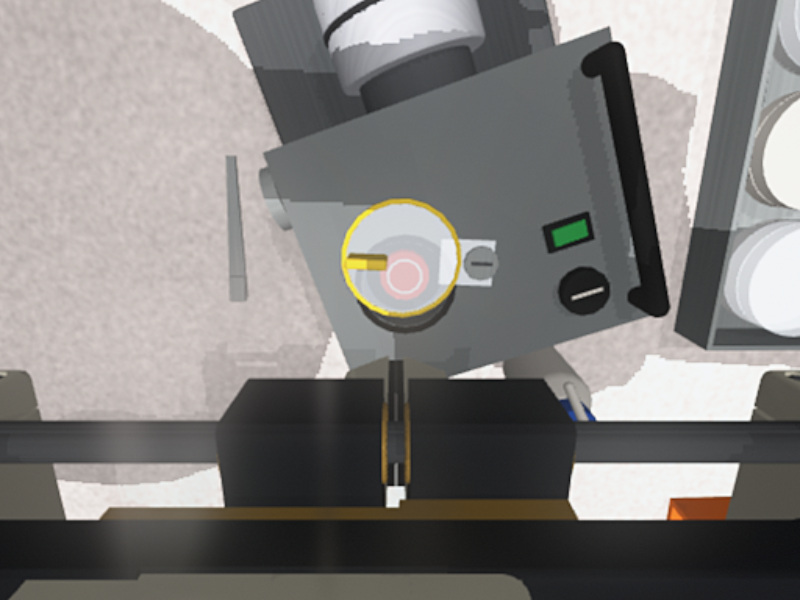

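The wrist view (800x600) shows the pivot screw at (481,263), rim centre at (401,259), tab at (367,262) and key at (404,274). The closed fingertips are a narrow sliver at (397,370).

```bash
python3 - <<'E'
from h import *
c=dict(np.load("w1.npz")); s=.64
g=lambda x,y,z: ray(c,x*s,y*s,z)
P=g(481,263,126);C=g(401,259,124);K=g(404,274,98);T=g(367,262,143)
print("piv",P,"cov",C,"key",K,"tab",T)
print("P-K",np.linalg.norm(P-K),"P-C",np.linalg.norm(P-C),"P-T",np.linalg.norm(P-T))
aw=np.degrees(np.arctan2(*(P-K)[::-1])); print("yaw",aw, "theta", np.radians(aw+180)-np.arctan2(*(C-P)[::-1])%(2*np.pi),np.radians(aw+180)-np.arctan2(*(T-P)[::-1])%(2*np.pi))
W=c["world_from_camera"]; z=c["range_z"]
for x,y in[(397,370),(397,410),(397,440),(300,380),(300,400),(500,400),(300,450),(300,490),(398,480)]:
    u,v=int(x*s),int(y*s); m=np.zeros(z.shape,bool); m[v,u]=1; print((x,y),z[v,u],pts(c,m).round(1) if z[v,u] else None)
E
```

```text
piv [602.8  81. ] cov [557.5  82.9] key [559.7  68.1] tab [539.3  85.1]
P-K 44.98910979337102 P-C 45.3398279661491 P-T 63.632224540715214
yaw 16.662649106217266 theta 0.33273612489879545 0.3552955177996071
(397, 370) 162.66434 [[554.9  66.2 235.6]]
(397, 410) 135.42839 [[554.8  66.3 264. ]]
(397, 440) 86.49475 [[554.7  85.8 309.2]]
(300, 380) 93.89575 [[535.1  93.1 299.3]]
(300, 400) 86.4469 [[536.7  92.8 307.2]]
(500, 400) 86.46654 [[573.9  92.8 307.1]]
(300, 450) 79.274155 [[538.2  88.1 316.1]]
(300, 490) 81.99675 [[537.6  79.9 315.7]]
(398, 480) 131.39174 [[554.8  49.4 273.3]]
```

apply_moves(motion="0.003 -0.0165 0.02 3.6;0 0 0.035 0;0 0 0.03 0;0 0 0.01 0;0 0 0 0")

```text
time: 4.65
tool_pos: [537.8, 60.1, 131.7]
tcp_rot: [-3.141, 0.0, 1.506]
contact_force: [0.0, 0.1, 0.9]
grip_width: 0.6
finger_force: 0.0
```

apply_moves(motion="0.013 0 0 0;0.009 -0.0011 0 8;0.009 -0.0011 0 8;0.009 -0.0011 0 8;0.009 -0.0011 0 8")

```text
time: 5.28
tool_pos: [544.6, 109.5, 133.0]
tcp_rot: [3.14, -0.001, 0.944]
contact_force: [0.7, -1.7, 0.6]
grip_width: 0.7
finger_force: 0.4
```

apply_moves(motion="0.009 -0.0011 0 8;0.009 -0.0011 0 8;0.009 -0.0011 0 8;0.009 -0.0011 0 8;0 0 0 0")

```text
time: 5.9
tool_pos: [568.1, 136.7, 132.7]
tcp_rot: [3.141, -0.002, 0.392]
contact_force: [-0.7, -0.2, 0.4]
grip_width: 0.4
finger_force: 0.0
```

apply_moves(motion="-0.01 0 0 0;0 0 -0.04 0;-0.012 0.03 -0.03 0;-0.012 0.03 0 0;0 0 0 0")

```text
time: 6.52
tool_pos: [558.1, 65.3, 202.4]
tcp_rot: [3.141, -0.0, 0.388]
contact_force: [0.1, 0.0, -0.5]
grip_width: 0.3
finger_force: 0.0
```

```bash
python3 - <<'E'
from h import *
o,c=wrist(); print(o["time"],o["tool_pos"],o["tcp_rot"],o["contact_force"])
cv2.imwrite("pics/w2.png",cv2.resize(c["img"],(800,600)))
np.savez("w2.npz",**{k:c[k] for k in("img","range_z","fx","fy","cx","cy","world_from_camera")})
hsv=cv2.cvtColor(c["img"],cv2.COLOR_BGR2HSV)
y=((hsv[...,0]<8)|(hsv[...,0]>172))&(hsv[...,1]>120)&(hsv[...,2]>70)
n,l,st,ce=cv2.connectedComponentsWithStats(y.astype(np.uint8))
for i in range(1,n):
    if st[i,4]>80: print(ce[i],st[i],ray(c,*ce[i],98),np.median(pts(c,l==i),0))
E
```

```text
6.525 [558.09182068  65.29843855 202.37436085] [ 3.14092467e+00 -4.29174163e-04  3.88273436e-01] [ 0.14125821  0.02225662 -0.52936581]
[ 12.03688525 183.15901639] [   0  156   30   54 1220] [484.4 271.2] [476.29595672 281.57866495  84.19111964]
[251.20668058 188.88726514] [234 173  35  35 479] [561.9  67.7] [562.95152027  67.93637127  97.17591117]
[250.84542587 191.39116719] [241 182  21  20 317] [559.6  67.1] [559.49801545  67.08053927  97.53839435]
```

View pics/w2.png

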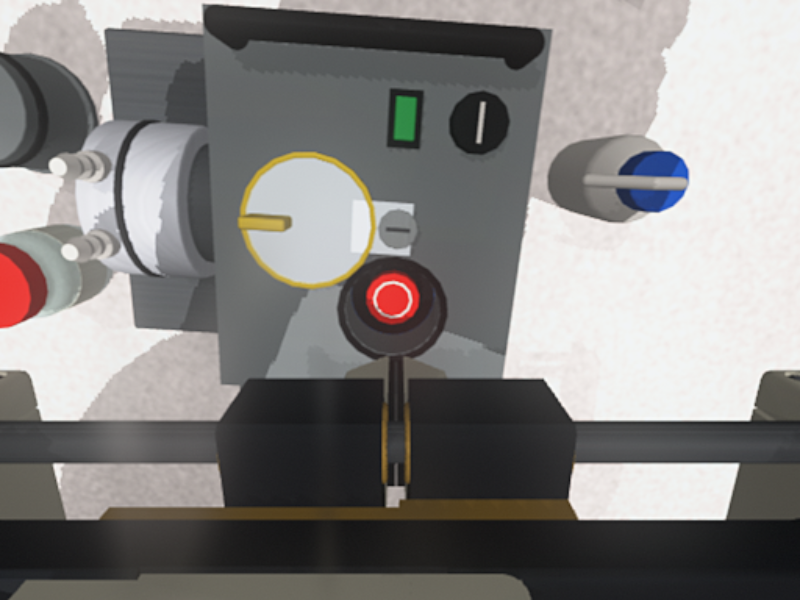

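The cover is swung clear (rim now left of the pivot at (307,220)). The red key is exposed at (393,299), right ahead of the tip.

apply_moves(motion="0.0028 -0.0012 0.03 0;0 0 0.03 0;0 0 0.025 0;0 0 0.015 0;0 0 0.004 0;0 0 0.004 0;0 0 0.003 0;0 0 0 0")

```text
time: 7.58
tool_pos: [561.3, 69.4, 91.1]
tcp_rot: [3.141, -0.001, 0.39]
contact_force: [-0.2, 0.4, 0.5]
grip_width: 0.6
finger_force: 0.5
```

apply_moves(motion="0 0 0.001 0;0 0 0.001 0;0 0 0 0")

```text
time: 7.95
tool_pos: [561.3, 69.4, 89.5]
tcp_rot: [3.141, -0.001, 0.389]
contact_force: [-0.7, 1.1, 6.0]
grip_width: 0.2
finger_force: 3.2
```

apply_moves(motion="0 0 0.001 0;0 0 0 0")

```text
time: 8.2
tool_pos: [561.4, 69.4, 89.0]
tcp_rot: [3.141, -0.002, 0.39]
contact_force: [-2.2, 0.8, 10.9]
grip_width: 0.7
finger_force: 5.1
```

apply_moves(motion="0 0 -0.01 0;0 0 -0.04 0;0 0 -0.04 0;-0.002 0 -0.025 0;0 0 0 0")

```text
time: 8.82
tool_pos: [560.1, 68.4, 204.8]
tcp_rot: [3.139, -0.004, 0.389]
contact_force: [0.5, 0.2, -0.6]
grip_width: 0.3
finger_force: 0.0
```

```bash
python3 - <<'E'
from h import *
o,c=wrist(); print(o["time"],o["tool_pos"],o["tcp_rot"])
cv2.imwrite("pics/w3.png",cv2.resize(c["img"],(800,600)))
np.savez("w3.npz",**{k:c[k] for k in("img","range_z","fx","fy","cx","cy","world_from_camera")})
hsv=cv2.cvtColor(c["img"],cv2.COLOR_BGR2HSV)
y=((hsv[...,0]<8)|(hsv[...,0]>172))&(hsv[...,1]>120)&(hsv[...,2]>70); y[:,:200]=0
print(len(pts(c,y)),np.median(pts(c,y),0))
c=dict(np.load("w2.npz")); P=np.array([602.8,81]); T=ray(c,265*.64,221*.64,143); print(T,np.linalg.norm(T-P),ray(c,398*.64,229*.64,126))
E
```

```text
8.825 [560.0667312   68.43284528 204.77278056] [ 3.13946893 -0.00414329  0.38937532]
683 [559.79968173  67.02743176  89.62988579]
[584.3 140.5] 62.30971031869752 [602.2  81.1]
```

apply_moves(motion="0.038 -0.028 0 0;0.0388 -0.0286 0 0;0 0 0.03 5.3;0 0 0.03 0;0 0 0.0125 0;0 0 0 0")

```text
time: 9.62
tool_pos: [608.1, 150.0, 129.1]
tcp_rot: [-3.141, 0.002, 0.297]
contact_force: [0.3, 0.5, 0.5]
grip_width: 0.5
finger_force: 0.0
```

apply_moves(motion="-0.007 0 -0.002 0;-0.007 0 0 0;-0.009 -0.0011 0 -8;-0.009 -0.0011 0 -8;-0.009 -0.0011 0 -8;-0.009 -0.0011 0 -8;-0.009 -0.0011 0 -8;-0.009 -0.0011 0 -8")

```text
time: 10.62
tool_pos: [549.2, 119.4, 133.2]
tcp_rot: [3.14, -0.001, 1.139]
contact_force: [1.0, 0.9, -0.0]
grip_width: 0.4
finger_force: 0.4
```

apply_moves(motion="-0.009 -0.0011 0 -8;-0.009 -0.0011 0 -8;-0.009 -0.0011 0 -8;-0.009 -0.0011 0 -8;-0.009 -0.0011 0 -8;0 0 0 0")

```text
time: 11.38
tool_pos: [537.1, 76.4, 133.0]
tcp_rot: [3.14, 0.0, 1.831]
contact_force: [0.6, 0.2, 0.3]
grip_width: 0.8
finger_force: 0.0
```

apply_moves(motion="0.015 0 0 0;0 0 -0.04 0;0 0 -0.06 0;-0.05 0.01 -0.02 0;0 0 0 0")

```text
time: 12.0
tool_pos: [557.4, 44.6, 254.2]
tcp_rot: [3.137, 0.002, 1.829]
contact_force: [-0.3, -0.1, 0.2]
grip_width: 0.4
finger_force: 0.0
```

```bash
python3 - <<'E'
from h import *
o,c=wrist(); print(o["time"],o["tool_pos"],o["contact_force"])
cv2.imwrite("pics/w4.png",cv2.resize(c["img"],(800,600)))
np.savez("w4.npz",**{k:c[k] for k in("img","range_z","fx","fy","cx","cy","world_from_camera")})
E
```

```text
12.0 [557.44176298  44.62610667 254.19134723] [-0.30905254 -0.14670593  0.23234713]
```

View pics/w4.png

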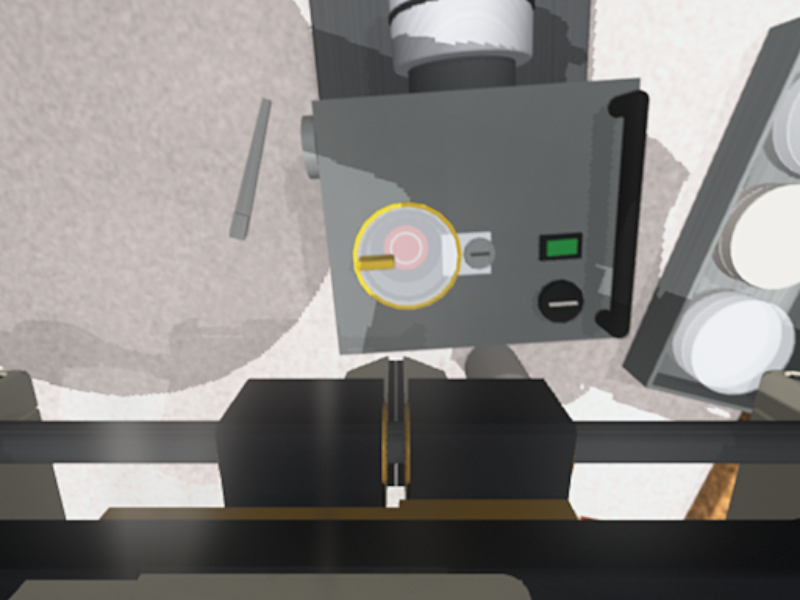

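The cover (rim centre at (407,256)) surrounds the whole well, with the tab at (377,262) and the pivot at (479,254). I'll check the angle in numbers before handing in.

```bash
python3 - <<'E'
from h import *
c=dict(np.load("w4.npz")); g=lambda x,y,z: ray(c,x*.64,y*.64,z)
P=g(479,254,126);C=g(407,256,124);K=g(406,248,90);T=g(377,261,143)
a=lambda v:np.arctan2(v[1],v[0])%(2*np.pi)
print(P,C,K,T,a(K-P)-a(C-P),a(K-P)-a(T-P), np.linalg.norm(P-K))
E
```

```text
[602.1  81. ] [559.2  68. ] [559.7  67.1] [541.4  64. ] 0.02255500943181188 0.04371976543742262 44.62028686595368
```

```bash
python3 -c "
from plant import bot
print(bot.close_job())"
```

```text
the job is handed in; nothing more can be done
None
```

The job is handed in: I swung the cover clear, pressed the reset key about 8 mm to its stop, and pushed the cover back to about 0.03 rad of shut; I saw no sign of the pump or the other things moving, and no verdict was returned.

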